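Stamp the gift card on the sprung stamping bed

ROBOT

A 7-joint arm with a two-finger parallel gripper is mounted at the origin on the work surface. World frame = base frame: x ahead of the robot, y to its left, z up, the work surface at z = 0. Lengths are in m, angles in rad, forces in N, time in s.
With the tool pointing down it reaches from about 0.4 to 0.875 m from the base axis. Payload 19.3 kg.
Tool frame: the origin (TCP) lies at the very end of the fingers, on their centre line; the grasp point (between the pads) lies 19 mm behind it; x points along the fingers, y is the direction in which the jaws open and shut, and the axes are right-handed (so a half turn about x gives the same grasp; the last joint's range is limited). The gripper opens to 85 mm and grips with 20 to 120 N. Pads are 22 mm wide; open, the fingers measure 114 mm over their backs; the gripper's body (76 mm by 85 mm) begins 54 mm behind the grasp point. The pads swing forward as they close: fully open they stand 13 mm farther back than shut.
Start: joints at [1.156, 0.521, -0.036, 1.599, 0.021, 1.021, -0.113], TCP at [0.211, -0.588, 0.231] pointing down, gripper open.
Joint ranges: [-2.91, 2.91], [-0.3, 2.13], [-1.5, 1.42], [0.17, 2.43], [-1.26, 4.41], [0.16, 1.93], [-2.52, 2.52]. Speed limits (rad/s): [1.89, 1.89, 2.39, 2.39, 3.01, 3.01, 3.01].

INTERFACE

Orientations are given as [roll, pitch, yaw] about the fixed x, y, z axes, in that order (R = Rz(yaw) Ry(pitch) Rx(roll)).
In Python, from workcell import bot, grab_frame, job_done gives the robot as it stands.
- The arm moves only by the shell command python3 -m pendant 'ROWS' [OPENING] [FORCE]. ROWS is JSON, a list of rows, each a list of 4 numbers: the shift along the tool's x, y, z in mm, then the turn about the tool's x in degrees. A call has 1 to 12 rows; each row shifts and turns the commanded pose from where the row before left it, along the tool's axes as they then stand; what a row does not reach is not made up. A row lasts 1/8 s, in which the tool goes at most 62.5 mm and 10.7 degrees, less where a joint would pass 70% of its speed; a pose out of reach is approached as far as the arm can. A call is refused whole if a number of a shift passes 62.5 or a number of a turn 10.7, either way. A call with a gripper value outside its range is refused whole. OPENING is the opening, from -1 (shut) to 1 (fully open), set as the call begins (- or left out, the last holds). The fingers move at their own pace and stop on an object; FORCE is the grip in N (left out, the last holds). Time passes only in rows, so rows that do not move let the fingers close. It gives the time, the measured TCP pose, the force and the opening at its end, in the units of the state.
- bot.observe(): the state, without advancing time (a new reading comes with each control period).
- grab_frame(name): name is "scene" or "top"; returns a dict with "img" (420x560x3 uint8, red, green, blue), "fovy" (degrees; the focal length in pixels is half the picture's height over the tangent of half this angle, whatever the lens; pixels are square), "cx", "cy" (the principal point, pixels), "k1" (the pictures are not rectified: a ray, as slopes to the right and down, at radius r is drawn at 1 + k1 r^2 times it, then the intrinsics apply), "R" (3x3) and "t" (3): a world point X has camera coordinates R X + t. Camera axes: x right, y down, z forward; pixel columns grow to the right and rows downward; lengths in m; the calibration is good to about 2 mm. A picture is of the moment at which its call begins. There is no depth.
- job_done(): hands the job in, once; it reports no verdict.
The state is a dict: "clock": time; "qpos": joint angles; "qd": joint speeds; "joint_efforts": joint torques, N m; "position": TCP position; "tool_rot": TCP orientation; "force": force on the tool from outside, world axes, zero at the start; "moment": the same for the moment, N m; "grip_width": finger opening in m.
Only numpy, scipy, OpenCV 4.12 (cv2) and the standard library are available. Lean on these libraries where they do the work, as an engineer would, in place of code of your own. Each camera call takes 0.05 s, during which the arm holds its last target.

TASK

Take the rectangular-footed hand stamp from its cork rest and stamp the card on the stamping bed: the foot inside the printed frame and lined up with it, pressed squarely, nearly all the way down the bed's spring travel but without force beyond that, for about half a second. Lift the stamp straight up without sliding it, then set it gently back, upright, in the middle of the cork rest; do not disturb the other stamp, the bottles or the glass.

Things in the scene. Friction and masses are not known exactly. Their poses are not given: they have to be found in the camera images.
- stamp: Hand stamp that stands upright on the cork rest at the start. Rectangular foot 70 mm (its x) by 46 mm (its y), 24 mm high, dark rubber under a brown wood block; above it a pale wood handle with flat sides, 40 mm (x) by 24 mm (y), from 24 mm to 102 mm above the underside. Origin: centre of the underside; z up the handle. Mass 0.18 to 0.34 kg. Half a turn about z makes no difference to the print.
- press: Stamping bed fixed to the table: dark steel base 170 x 140 mm, 14 mm high, with the grey-painted plate (150 x 120 mm, 8 mm thick) on springs above it. Origin: centre of the base's underside, on the table; x along the long side. The plate's top is 32 mm above the table when nothing presses it.
- press_plate (a joint): How far the sprung plate is pushed straight down, in m: 0 free, 0.008 at the stop. It begins to yield at about 5 N, needs about 11 N at 0.005 and 15 N at 0.008 (the stamp's weight included), and springs back by itself.
- card_frame (a point): Centre of the frame printed on the paper card glued on the sprung plate (card 120 x 92 mm, thin dark frame 84 mm along x by 60 mm along y, so 7 mm wider than the stamp's foot all round), on the plate's top face, +8 mm in x and +5 mm in y from the plate's middle; axes as the bed, z up. Moves down with the plate.
- rest: Flat cork slab 150 x 130 x 8 mm fixed on the table, the stamp's rest. Origin: centre of its underside, on the table; its top is 8 mm higher.
- round_stamp: Another stamp, not to be used: round foot 52 mm across, round wood handle, 94 mm tall, standing on the table. Origin: centre of the underside.
- amber_bottle: Amber glass dropper bottle, 38 mm across, 117 mm tall, standing just beyond the gap between bed and rest. Origin: centre of the underside.
- blue_bottle: Blue dropper bottle of the same size, beyond the work. Origin: centre of the underside.
- glass: Empty drinking glass 68 mm across, 110 mm tall, beyond the work. Origin: centre of the underside.
Not all that is in view belongs to the job. What is shaped like the stamp but blue or purple is not meant. Of the things that look like the rest, the smaller one is meant.

How it is judged:
By the outcome, as a careful person would: the job done as asked, in the order asked, and still so for the second after the job is handed in, with the robot touching nothing.
It also fails if it takes over 64 s, if anything falls off the work surface, if the arm or the gripper's body presses on something with over 40 N, if the wrist force passes 120 N, or if a joint passes its speed limit or range.

## Working session

There is one attempt and no reset: what is moved stays moved. The work goes in short steps, Python scripts to look and compute and a shell command to move; the robot and the scene stay as the last step left them, time stands still between calls to the robot, and variables do not carry over. Pictures are saved under pics/ and viewed, and the job is handed in when it is done.

```bash
mkdir -p pics; ls; cat > h.py <<'E'
import numpy as np, cv2
from workcell import bot, grab_frame
def load(n):
    d=np.load(f'pics/{n}.npz'); return {k:d[k] for k in d}
def save(cam,n):
    f=grab_frame(cam); np.savez(f'pics/{n}.npz',**{k:np.asarray(v) for k,v in f.items()})
    cv2.imwrite(f'pics/{n}.png',cv2.cvtColor(np.asarray(f['img']),cv2.COLOR_RGB2BGR)); return f
def crop(n,x0,y0,x1,y1,s,out):
    im=cv2.imread(f'pics/{n}.png')[y0:y1,x0:x1]; cv2.imwrite(f'pics/{out}.png',cv2.resize(im,None,fx=s,fy=s,interpolation=cv2.INTER_CUBIC))
def K(f):
    F=210/np.tan(np.radians(float(f['fovy']))/2); return np.array([[F,0,float(f['cx'])],[0,F,float(f['cy'])],[0,0,1]])
def proj(f,X):
    X=np.atleast_2d(np.array(X,float)); return cv2.projectPoints(X,cv2.Rodrigues(f['R'])[0],np.array(f['t'],float),K(f),np.array([float(f['k1']),0,0,0]))[0][:,0]
def world(f,uv,z):
    uv=np.array(uv,float).reshape(-1,1,2); u=cv2.undistortPointsIter(uv,K(f),np.array([float(f['k1']),0,0,0]),None,None,(3,100,1e-12))[:,0] 
    R=np.array(f['R']);C=-R.T@np.array(f['t']);d=np.c_[u,np.ones(len(u))]@R
    return C+d*((z-C[2])/d[:,2])[:,None]
E
python3 - <<'E'
from h import *
for c in('scene','top'):
    f=save(c,c+'0'); print({k:v for k,v in f.items() if k!='img'}, -np.array(f['R']).T@f['t'])
print(bot.observe())
E
```

```text
pics
{'fovy': 56.68282929914691, 'cx': 277.0993729146426, 'cy': 204.14651203136276, 'k1': 0.007642426788047352, 'R': array([[-0.773142  ,  0.63402009, -0.0164308 ],
       [ 0.53044763,  0.63220724, -0.56474712],
       [-0.34767335, -0.44534539, -0.82510043]]), 't': array([ 0.51491405, -0.18480781,  1.22157294])} [0.9208409  0.33439287 0.91201113]
{'fovy': 48.85510405947009, 'cx': 281.84362288359256, 'cy': 216.6618043259227, 'k1': -0.08625279719714568, 'R': array([[-0.00184515, -0.99995533,  0.00927009],
       [-0.99810202,  0.00127095, -0.06156899],
       [ 0.06155445, -0.0093661 , -0.99805978]]), 't': array([-0.11820755,  0.5445201 ,  1.45692671])} [ 0.45358817 -0.1052486   1.4887213 ]
{'clock': 0.1, 'qpos': array([ 1.15579823,  0.52193684, -0.03634615,  1.59990213,  0.02119436,
        1.02111471, -0.11280236]), 'qd': array([-0.00207586, -0.00263802,  0.00067667, -0.00089977, -0.00137715,
       -0.00028253, -0.00159557]), 'joint_efforts': array([ 3.39216385e-03, -9.28492427e+01,  1.98384002e+00, -3.70535338e+01,
        1.82314828e-02,  5.24126168e-03,  1.97861264e-04]), 'position': array([ 0.2111405 , -0.58795657,  0.23081152]), 'tool_rot': array([-1.51607205,  1.56981992,  1.97031777]), 'force': array([-0.17572741,  0.48400024, -0.01889615]), 'moment': array([-0.02632023, -0.03621867,  0.00552448]), 'grip_width': 0.08544923373821105}
```

View pics/scene0.png

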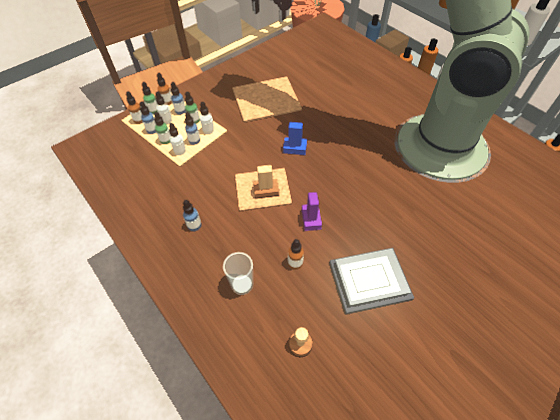

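View pics/top0.png

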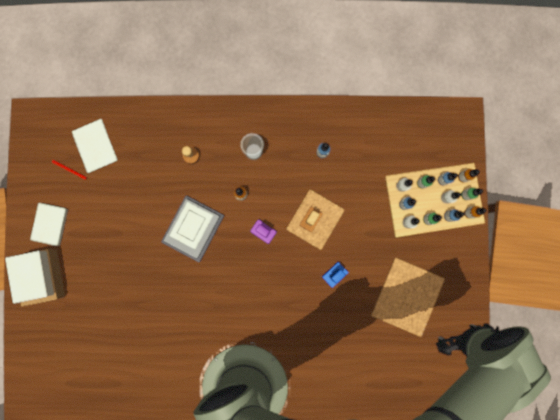

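The scene view shows the stamp on the small cork at about (265,183) and the bed at (371,279). In the top view they are at (315,218) and (193,228). The blue and purple decoys are at (335,274) and (263,231). I'll enlarge both.

```bash
python3 - <<'E'
from h import *
crop('scene0',225,155,305,215,10,'a1')
crop('scene0',321,235,421,315,8,'a2')
crop('top0',275,180,355,240,10,'a3')
crop('top0',150,190,230,265,8,'a4')
E
```

```text
(no output)
```

View pics/a1.png

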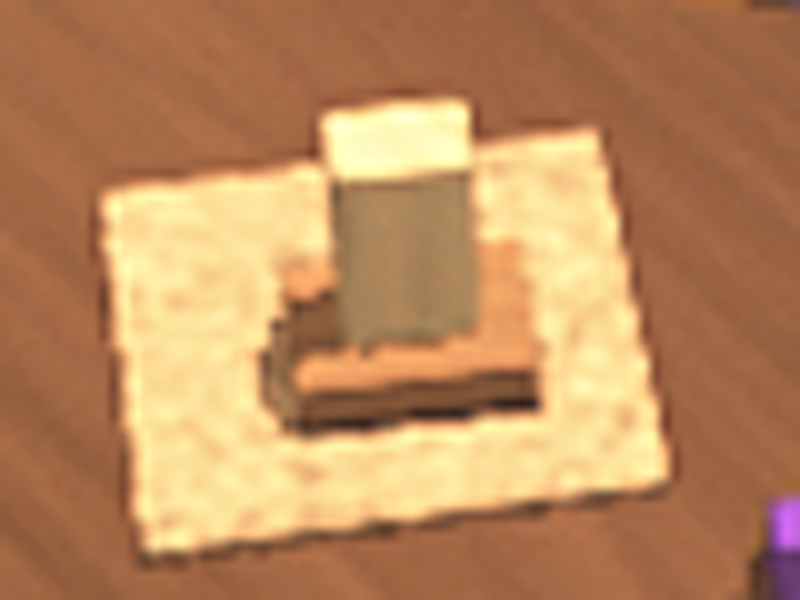

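View pics/a2.png

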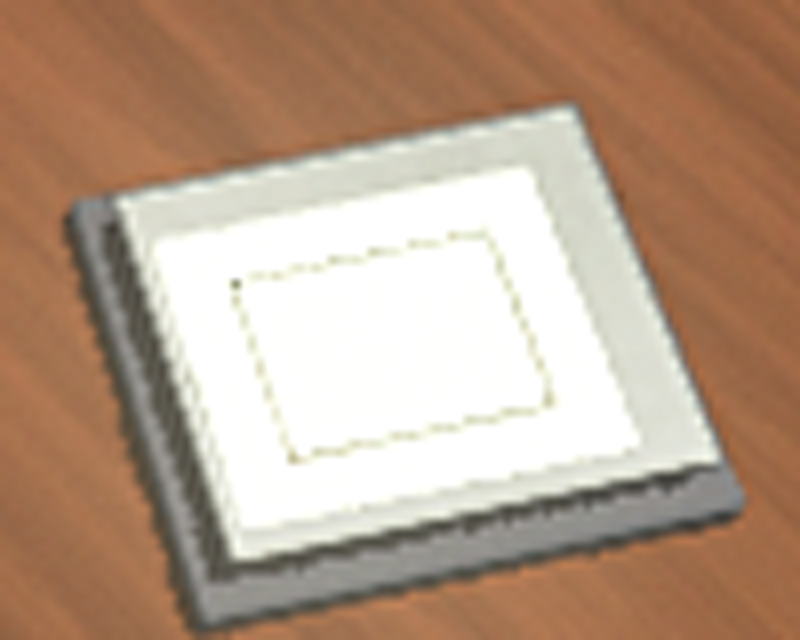

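View pics/a3.png

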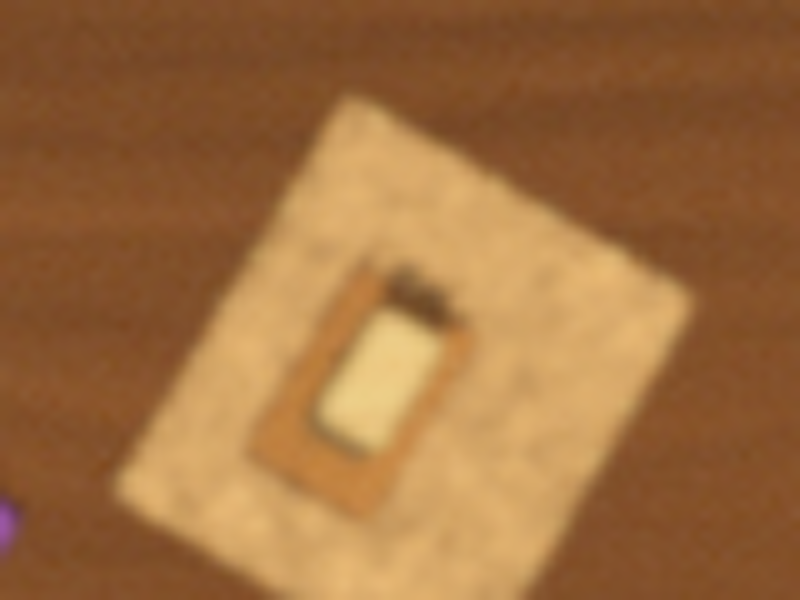

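View pics/a4.png

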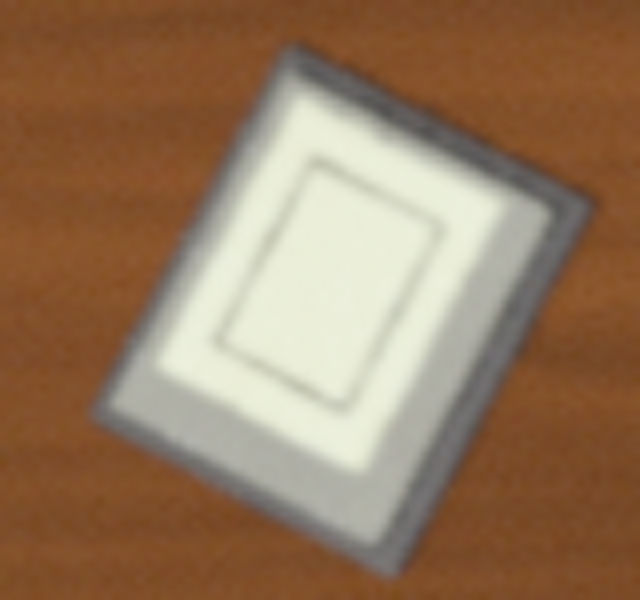

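```bash
cat > fit.py <<'E'
from h import *
from scipy.optimize import least_squares
def unc(p,x0,y0,s): return (np.array(p,float)+.5)/s-.5+[x0,y0]
def fitrect(f,uv,z,w,h,g):
    # uv ordered around; corners of rectangle w x h, in order matched by guess yaw
    def res(p,full=False):
        c,s=np.cos(p[2]),np.sin(p[2]); L=np.array([[w,h],[-w,h],[-w,-h],[w,-h]])/2
        P=np.c_[L@np.array([[c,s],[-s,c]])+p[:2],np.full(4,z)]
        q=proj(f,P); d=np.linalg.norm(uv[:,None]-q[None],axis=2); return (uv-q[d.argmin(1)]).ravel()
    W=world(f,uv,z)
    best=min((least_squares(res,[*W[:,:2].mean(0),a]) for a in np.linspace(0,np.pi,9)[:-1]),key=lambda r:r.cost)
    p=best.x; print(np.round(p[:2]*1000,1),'yaw',round(np.degrees(p[2])%180,1),'rms px',round(np.sqrt(2*best.cost/len(uv)),2)); return p
if __name__=='__main__':
    S=load('scene0');T=load('top0')
    for n,f,uv,z,w,h in [
     ('frame S',S,unc([(235,283),(488,234),(552,403),(293,458)],321,235,8),.032,.084,.06),
     ('frame T',T,unc([(315,158),(442,224),(346,410),(217,342)],150,190,8),.032,.084,.06),
     ('base T',T,unc([(290,42),(597,203),(393,577),(97,415)],150,190,8),.014,.17,.14),
     ('base S',S,unc([(70,208),(575,103),(745,500),(203,620)],321,235,8),.014,.17,.14),
     ('hand S',S,unc([(322,113),(467,100),(472,172),(333,183)],225,155,10),.110,.04,.024),
     ('hand T',T,unc([(383,305),(447,337),(375,455),(313,412)],275,180,10),.110,.04,.024),
     ('foot S',S,unc([(297,390),(540,370),(524,242)],225,155,10),.032,.07,.046),
     ('foot T',T,unc([(368,262),(472,325),(362,522),(250,452)],275,180,10),.032,.07,.046),
     ('rest S',S,unc([(103,190),(597,128),(667,487),(148,552)],225,155,10),.008,.15,.13),
     ('rest T',T,unc([(347,95),(693,298),(115,488)],275,180,10),.008,.15,.13)]:
        print(n,end=' '); fitrect(f,uv,z,w,h,0)
    o=bot.observe(); print(o['position'],o['tool_rot'])
    from scipy.spatial.transform import Rotation as R
    print(R.from_euler('xyz',o['tool_rot']).as_matrix().round(3))
    for n,uv,z in [('amber',(296,245),.117),('ambS base',(296,264),0),]: print(n,world(S,[uv],z))
    for n,uv,z in [('amber',(241,187),.117),('amb',(240,197),0),('purple',(263,231),.1),('round',(191,151),.09),('glass',(253,145),.11),('blueb',(323,150),.05)]: print(n,world(T,[uv],z))
E
python3 fit.py
```

```text
frame S [514.8 168.7] yaw 152.2 rms px 0.94
frame T [517.5 168.7] yaw 152.6 rms px 0.48
base T [508.1 166.4] yaw 152.2 rms px 0.55
base S [506.6 167.6] yaw 152.8 rms px 0.78
hand S [ 536.3 -208.7] yaw 146.4 rms px 0.45
hand T [ 536.7 -209.9] yaw 147.9 rms px 0.46
foot S [ 535.6 -209.4] yaw 146.4 rms px 0.32
foot T [ 537.3 -210.6] yaw 149.0 rms px 1.0
rest S [ 536.2 -225. ] yaw 149.0 rms px 0.51
rest T [ 537.3 -225.5] yaw 149.2 rms px 0.4
[ 0.2111405  -0.58795657  0.23081152] [-1.51607205  1.56981992  1.97031777]
[[-0.     0.338 -0.941]
 [ 0.001 -0.941 -0.338]
 [-1.    -0.001  0.   ]]
amber [[0.62485306 0.02161751 0.117     ]]
ambS base [[0.61740192 0.01723068 0.        ]]
amber [[0.6270531  0.00364025 0.117     ]]
amb [[0.60929718 0.01602102 0.        ]]
purple [[ 0.49616553 -0.06160682  0.1       ]]
round [[0.74204826 0.15998295 0.09      ]]
glass [[ 0.75572055 -0.03141153  0.11      ]]
blueb [[ 0.75296134 -0.24904788  0.05      ]]
```

Both cameras agree: stamp at about (536.5, -209.5) mm with yaw 147°, frame centre at about (516.5, 168.5) with yaw 152.4°, rest at about (536.7, -225) with yaw 149°. The sizes and heights fit within about 1 px. Next I move above the stamp.

```bash
python3 -m pendant '[[0,-20.5,-36.2,0],[0,-20.5,-36.2,0],[0,-20.5,-36.2,0],[0,-20.5,-36.2,0],[0,-20.5,-36.2,0],[0,-20.5,-36.2,0],[0,-20.5,-36.2,0],[0,-20.5,-36.2,0],[0,-20.5,-36.2,0],[0,-20.5,-36.2,0],[0,-20.5,-36.2,0],[0,-20.5,-36.2,0]]' 1
python3 -m pendant '[[0,0,0,-10.6],[0,0,0,-10.6],[0,0,0,-10.6],[0,0,0,-10.6],[0,0,0,-10.6],[0,0,0,-10.6],[0,0,0,-10.6],[0,0,0,-10.6],[0,0,0,-10.6],[0,0,0,-10.6],[0,0,0,-10.6],[0,0,0,-10.6]]' 1
cat > st.py <<'E'
from h import *
from scipy.spatial.transform import Rotation as R
import sys
o=bot.observe(); M=R.from_euler('xyz',o['tool_rot']).as_matrix(); p=o['position']*1000
print('t',o['clock'],'pos',p.round(1),'tooly yaw',round(np.degrees(np.arctan2(M[1,1],M[0,1])),2),'tilt deg',np.degrees(M[:2,0]).round(2),'F',o['force'].round(2),'M',o['moment'].round(2),'w',round(o['grip_width']*1000,1),'q7',o['qpos'].round(2))
if len(sys.argv)>3:
    t=np.array([float(a) for a in sys.argv[1:4]]); print('shift tool',(M.T@(t-p)).round(1))
E
python3 st.py 536.5 -209.5 150
```

```text
clock: 1.6
position: [0.5376, -0.2088, 0.2311]
tool_rot: [-0.521, 1.57, 2.965]
force: [-0.1, -0.3, -0.7]
grip_width: 0.0852
clock: 3.1
position: [0.5367, -0.2099, 0.231]
tool_rot: [-2.958, 1.57, 2.754]
force: [-0.4, -0.4, -0.7]
grip_width: 0.0856
t 3.1 pos [ 536.7 -209.9  231. ] tooly yaw 57.3 tilt deg [-0.03  0.01] F [-0.43 -0.45 -0.74] M [ 0.06  0.06 -0.06] w 85.6 q7 [ 0.74  0.52 -0.67  1.71  0.36  1.05  0.95]
shift tool [81.   0.2 -0.4]
```

```bash
python3 -m pendant '[[30,0,-0.4,0],[30,0,0,0],[30,0,0,0],[12,0,0,0],[0,0,0,0]]' 1
python3 -c "
from h import *
save('scene','s1');save('top','t1');crop('s1',215,100,315,215,6,'b1');crop('t1',255,170,375,260,6,'b2')"; python3 st.py 536.5 -209.5 50
```

```text
clock: 3.72
position: [0.5365, -0.2095, 0.1291]
tool_rot: [-3.112, 1.57, 2.595]
force: [0.4, 0.5, 0.4]
grip_width: 0.0853
t 3.825 pos [ 537.1 -209.7  130.2] tooly yaw 56.95 tilt deg [ 0.06 -0.02] F [-0.87  0.22  0.61] M [-0.   -0.04 -0.07] w 85.6 q7 [ 0.69  0.64 -0.61  1.8   0.47  0.86  0.86]
shift tool [80.2 -0.2 -0.7]
```

View pics/b1.png

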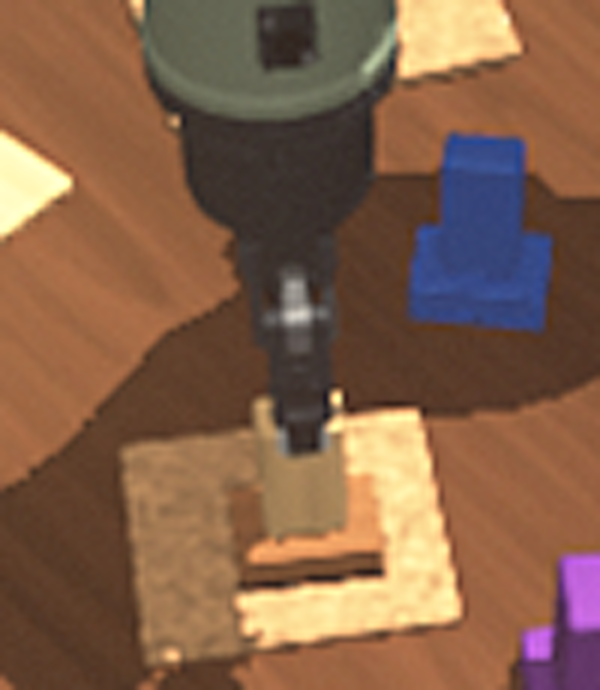

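View pics/b2.png

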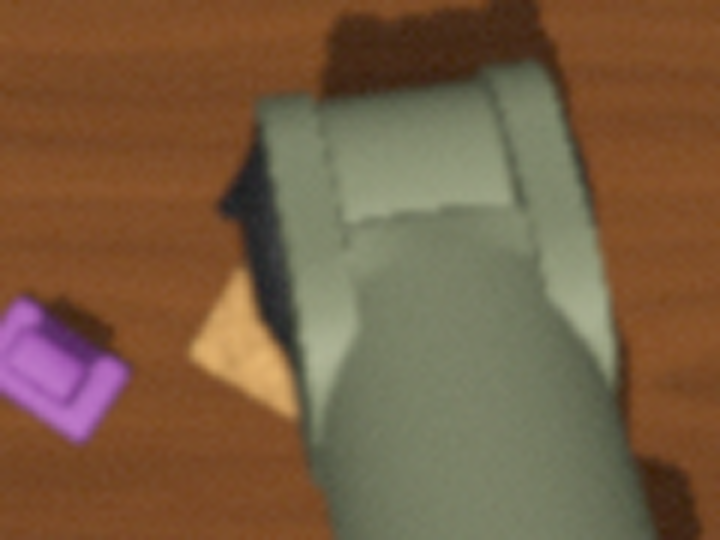

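The finger sits centred over the handle in the scene crop, at (300,440). Descending and closing.

```bash
python3 -m pendant '[[20,0,0,0],[20,0,0,0],[20,0,0,0],[15,0,0,0],[4,0,0,0],[0,0,0,0]]' 1
python3 st.py
python3 -m pendant '[[0,0,0,0],[0,0,0,0],[0,0,0,0],[0,0,0,0],[0,0,0,0],[0,0,0,0],[0,0,0,0],[0,0,0,0]]' -1 70
python3 st.py
```

```text
clock: 4.58
position: [0.5367, -0.2096, 0.0502]
tool_rot: [2.555, 1.571, 1.978]
force: [-0.5, -1.5, 1.1]
grip_width: 0.0853
t 4.575 pos [ 536.7 -209.6   50.2] tooly yaw 56.96 tilt deg [-0.    0.01] F [-0.52 -1.45  1.13] M [-0.   -0.01 -0.04] w 85.3 q7 [ 0.64  0.75 -0.54  1.84  0.56  0.71  0.78]
clock: 5.58
position: [0.5366, -0.2098, 0.0504]
tool_rot: [-0.457, 1.571, -1.033]
force: [0.1, -3.4, 4.8]
grip_width: 0.0236
t 5.575 pos [ 536.6 -209.8   50.4] tooly yaw 56.95 tilt deg [ 0.01 -0.01] F [ 0.07 -3.38  4.78] M [-0.51  0.2   0.06] w 23.6 q7 [ 0.64  0.75 -0.54  1.84  0.56  0.71  0.78]
```

```bash
python3 -m pendant '[[-5,0,0,0],[-15,0,0,0],[-30,0,0,0],[-40,0,0,0],[-40,0,0,0],[-20,0,0,0],[0,0,0,0],[0,0,0,0],[0,0,0,0]]' -1 70
python3 -c "
from h import *
save('scene','s2');crop('s2',215,60,335,215,5,'c1')"; python3 st.py 516.5 168.5 200; python3 st.py
```

```text
clock: 6.7
position: [0.5361, -0.2095, 0.1994]
tool_rot: [-3.013, 1.569, 2.693]
force: [0.1, -0.6, -2.2]
grip_width: 0.023
t 6.75 pos [ 536.2 -209.5  199.4] tooly yaw 56.97 tilt deg [-0.07  0.04] F [-0.05 -0.66 -1.77] M [-0.03 -0.   -0.02] w 23.2 q7 [ 0.73  0.55 -0.66  1.74  0.39  0.99  0.92]
shift tool [-3.000e-01  3.061e+02 -2.226e+02]
t 6.75 pos [ 536.2 -209.5  199.4] tooly yaw 56.97 tilt deg [-0.07  0.04] F [-0.05 -0.66 -1.77] M [-0.03 -0.   -0.02] w 23.2 q7 [ 0.73  0.55 -0.66  1.74  0.39  0.99  0.92]
```

View pics/c1.png

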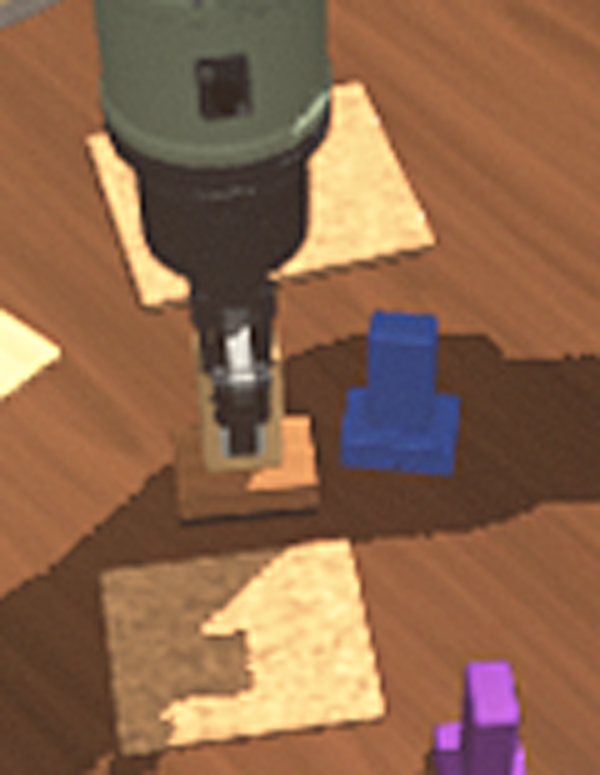

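```bash
python3 -m pendant '[[0,10,-7.3,0],[0,25,-18,0],[0,30,-22,0],[0,32,-23.3,0],[0,32,-23.3,0],[0,32,-23.3,0],[0,32,-23.3,0],[0,32,-23.3,0],[0,30,-22,0],[0,28,-20,0],[0,15,-10.9,0],[0,8.1,-5.9,0]]' -1 70
python3 -m pendant '[[0,0,0,-2.7],[0,0,0,-2.7],[40,0,0,0],[35,0,0,0],[15,0,0,0],[10,0,0,0],[0,0,0,0],[0,0,0,0]]' -1 70
python3 -c "
from h import *
save('scene','s3');save('top','t3');crop('s3',310,190,430,315,6,'d1');crop('t3',140,160,240,270,6,'d2')"; python3 st.py 516.5 168.5 74.3
```

```text
clock: 8.25
position: [0.5166, 0.1691, 0.2002]
tool_rot: [-2.266, 1.57, -2.842]
force: [-0.3, -0.1, -2.4]
grip_width: 0.0231
clock: 9.25
position: [0.5174, 0.1684, 0.1012]
tool_rot: [0.707, 1.57, 0.224]
force: [-0.3, -0.5, -2.1]
grip_width: 0.0235
t 9.35 pos [517.3 168.4 101.1] tooly yaw 62.35 tilt deg [0.07 0.01] F [ 0.76  0.5  -2.22] M [ 0.05 -0.03  0.02] w 23.5 q7 [ 0.04  0.65 -0.65  1.9   0.55  0.78  0.17]
shift tool [26.8 -0.3 -0.8]
```

View pics/d1.png

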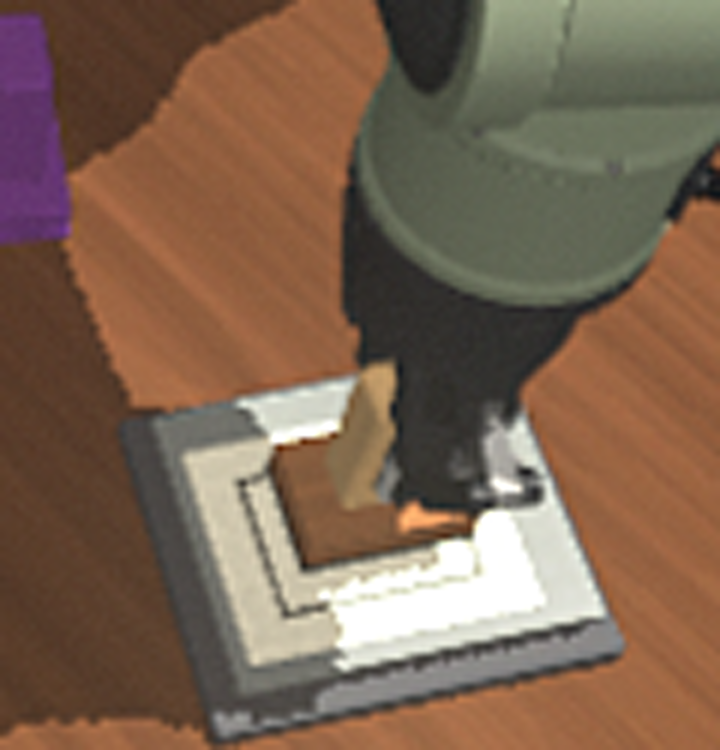

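View pics/d2.png

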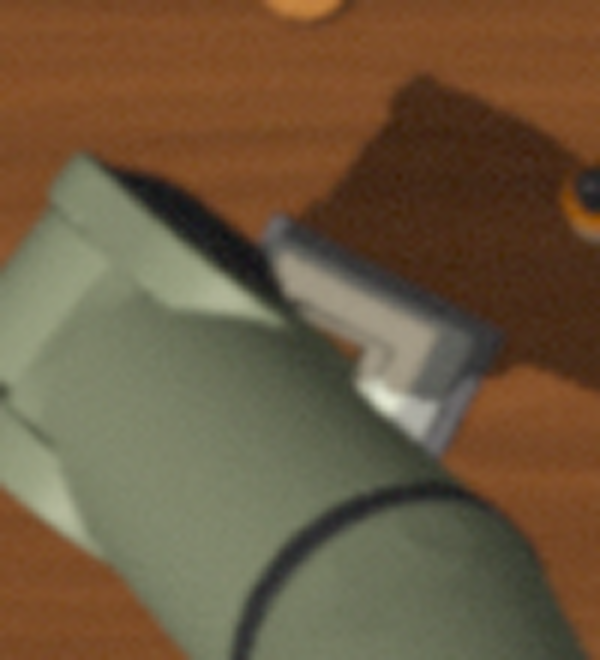

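```bash
python3 -m pendant '[[10,0,-0.5,0],[8,0,0,0],[4,0,0,0],[0,0,0,0],[0,0,0,0]]' -1 70
cat > ov.py <<'E'
from h import *
import sys
n=sys.argv[1]; 
import os
f=load(n); im=cv2.resize(cv2.imread(f'pics/{n}.png')[215:325,320:430],None,fx=7,fy=7,interpolation=cv2.INTER_CUBIC)
def rect(cx,cy,yaw,w,h,z,col):
    c,s=np.cos(np.radians(yaw)),np.sin(np.radians(yaw)); L=np.array([[w,h],[-w,h],[-w,-h],[w,-h]])/2
    q=proj(f,np.c_[L@np.array([[c,s],[-s,c]])+[cx,cy],np.full(4,z)])
    cv2.polylines(im,[np.round(((q-[320,215]+.5)*7-.5)*16).astype(int)],True,col,1,shift=4,lineType=cv2.LINE_AA)
x,y,zz,yaw=[float(a) for a in sys.argv[2:6]]
rect(.5165,.1685,152.4,.084,.06,.032,(255,0,0))
rect(x,y,yaw,.07,.046,zz,(0,255,0)); rect(x,y,yaw,.07,.046,zz+.024,(0,255,0)); 
cv2.imwrite(f'pics/{n}_ov.png',im)
E
python3 -c "
from h import *
save('scene','s4')"; python3 st.py 516.5 168.5 74.3; python3 ov.py s4 .5165 .1685 .037 152.4
```

```text
clock: 9.98
position: [0.5165, 0.1686, 0.0784]
tool_rot: [1.281, 1.571, 0.798]
force: [-0.3, -0.1, -2.7]
grip_width: 0.0232
t 10.025 pos [516.6 168.6  78.5] tooly yaw 62.35 tilt deg [0.01 0.01] F [-0.73 -0.82 -2.05] M [-0.02 -0.   -0.05] w 22.9 q7 [ 0.02  0.68 -0.63  1.91  0.58  0.74  0.15]
shift tool [ 4.2 -0.1 -0. ]
```

View pics/s4_ov.png

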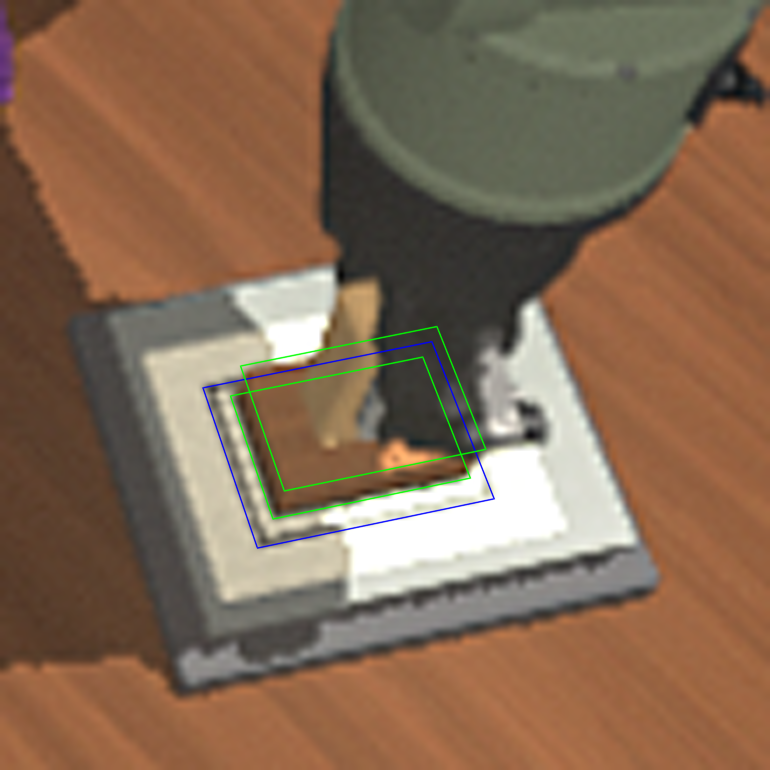

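```bash
python3 -c "
from h import *
crop('s4',340,255,400,300,13,'e1')"
```

```text
(no output)
```

View pics/e1.png

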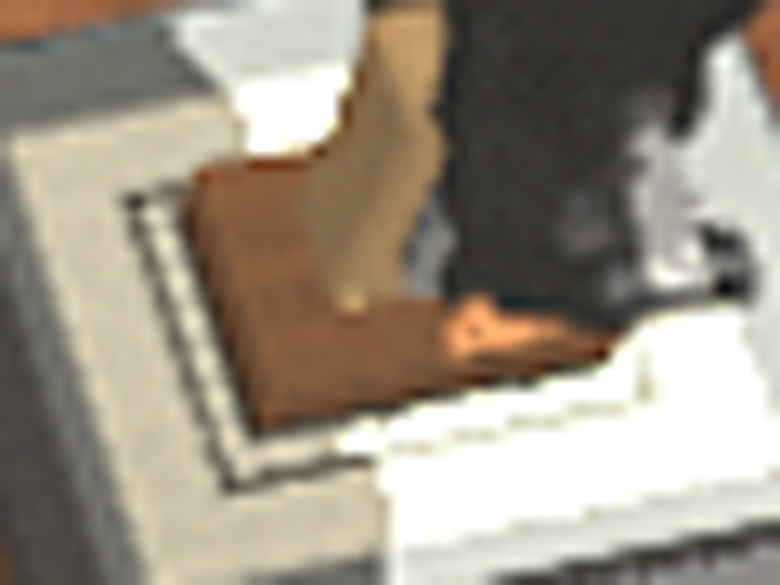

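```bash
python3 - <<'E'
from fit import *
f=load('s4')
A=fitrect(f,unc([(135,200),(232,488),(645,395)],340,255,13),.032,.084,.06,0)
a=unc([(258,437),(610,362)],340,255,13)
for z in(.035,.0362,.0375):
    W=world(f,a,z)*1000; print(W.round(1),np.linalg.norm(W[0]-W[1]),np.degrees(np.arctan2(*(W[0]-W[1])[1::-1]))%180)
    c,s=np.cos(A[2]),np.sin(A[2]); print(((W[:,:2]-A[:2]*1000)@np.array([[c,-s],[s,c]])).round(1))
E
```

```text
[514.5 168.2] yaw 152.9 rms px 1.09
[[554.9 172.8  35. ]
 [494.8 203.7  35. ]] 67.57436029975841 152.72422827688354
[[ 33.8  22.5]
 [-33.8  22.7]]
[[555.4 173.   36.2]
 [495.4 203.9  36.2]] 67.48189940653992 152.72422827688354
[[ 34.1  22.9]
 [-33.3  23.1]]
[[555.9 173.2  37.5]
 [496.  204.1  37.5]] 67.38173343888667 152.72422827688357
[[ 34.5  23.4]
 [-32.9  23.6]]
```

The foot is centred in the frame to about 0.5 mm and 0.2° in this view. I'll press in steps.

```bash
python3 -m pendant '[[2,0,0,0],[1,0,0,0],[1,0,0,0],[1,0,0,0],[1,0,0,0],[1,0,0,0],[1,0,0,0],[0,0,0,0]]' -1 70; python3 st.py
```

```text
clock: 11.02
position: [0.5166, 0.1685, 0.0705]
tool_rot: [0.14, 1.57, -0.343]
force: [-1.9, -3.1, 8.3]
grip_width: 0.0236
t 11.025 pos [516.6 168.5  70.5] tooly yaw 62.34 tilt deg [ 0.02 -0.01] F [-1.87 -3.1   8.26] M [-0.41  0.56  0.  ] w 23.6 q7 [ 0.02  0.69 -0.62  1.91  0.59  0.72  0.14]
```

```bash
python3 -m pendant '[[1.2,0,0,0],[1,0,0,0],[0,0,0,0]]' -1 70; python3 st.py
```

```text
clock: 11.4
position: [0.5167, 0.1685, 0.0684]
tool_rot: [0.163, 1.57, -0.319]
force: [-2.9, -3.1, 9.9]
grip_width: 0.0236
t 11.4 pos [516.7 168.5  68.4] tooly yaw 62.35 tilt deg [ 0.03 -0.01] F [-2.89 -3.07  9.93] M [-0.48  0.7  -0.05] w 23.6 q7 [ 0.02  0.7  -0.62  1.91  0.6   0.72  0.13]
```

```bash
python3 -m pendant '[[1.2,0,0,0],[0,0,0,0]]' -1 70; python3 st.py
```

```text
clock: 11.65
position: [0.5167, 0.1685, 0.0672]
tool_rot: [0.09, 1.57, -0.392]
force: [-2.2, -2.7, 11.8]
grip_width: 0.0231
t 11.65 pos [516.7 168.5  67.2] tooly yaw 62.35 tilt deg [ 0.03 -0.01] F [-2.2  -2.72 11.83] M [-0.46  0.81  0.02] w 23.1 q7 [ 0.01  0.7  -0.61  1.92  0.6   0.72  0.13]
```

Load is about 14 N and depth about 7.1 mm, so the two agree. Hold here, then lift.

```bash
python3 -m pendant '[[0,0,0,0],[0,0,0,0],[0,0,0,0],[0,0,0,0]]' -1 70; python3 st.py; python3 -m pendant '[[-2,0,0,0],[-3,0,0,0],[-3,0,0,0],[-4,0,0,0],[-10,0,0,0],[-25,0,0,0],[-35,0,0,0],[-35,0,0,0],[-15,0,0,0],[0,0,0,0]]' -1 70; python3 st.py 536.7 -225.2 200;python3 -c "
from h import *
save('scene','s5');crop('s5',310,190,430,315,6,'f1');save('top','t5')
print(bot.observe()['force'])"
```

```text
clock: 12.15
position: [0.5167, 0.1685, 0.0673]
tool_rot: [0.083, 1.57, -0.4]
force: [-1.7, -3.0, 11.0]
grip_width: 0.0232
t 12.15 pos [516.7 168.5  67.3] tooly yaw 62.34 tilt deg [ 0.03 -0.01] F [-1.67 -3.   11.05] M [-0.45  0.83  0.07] w 23.2 q7 [ 0.01  0.7  -0.61  1.92  0.6   0.72  0.13]
clock: 13.4
position: [0.5168, 0.1684, 0.1993]
tool_rot: [0.539, 1.57, 0.056]
force: [0.5, 0.3, -2.9]
grip_width: 0.0232
t 13.4 pos [516.8 168.4 199.3] tooly yaw 62.33 tilt deg [0.07 0.  ] F [ 0.53  0.34 -2.92] M [-0.   -0.    0.05] w 23.2 q7 [ 0.11  0.52 -0.74  1.82  0.42  0.96  0.28]
shift tool [  -0.7 -339.4  200.4]
[-0.40941518 -0.2406246  -2.84396593]
```

View pics/f1.png

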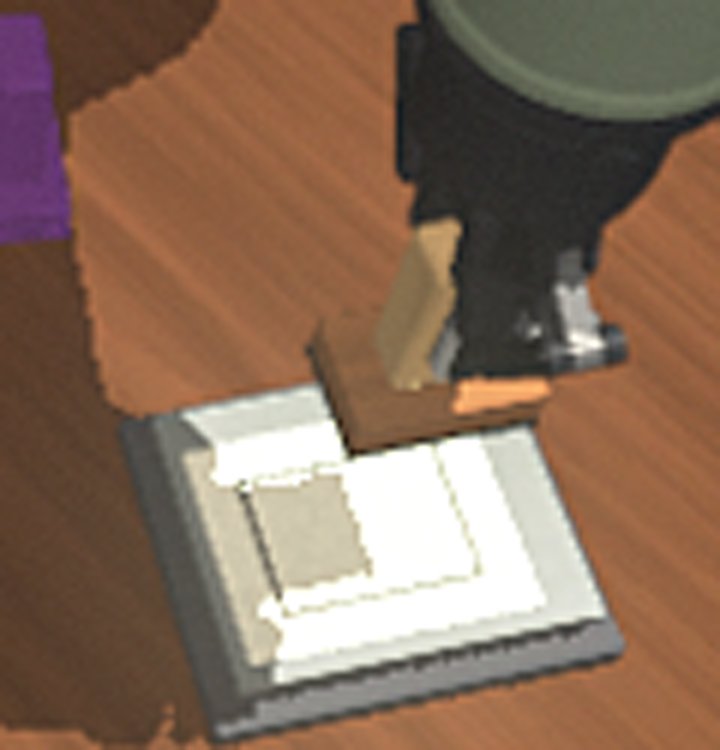

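Lifted clear with the plate back up; I see no sliding. Returning to the middle of the rest.

```bash
python3 -m pendant '[[0,-14,8,0],[0,-26,15,0],[0,-34,20,0],[0,-34,20,0],[0,-34,20,0],[0,-34,20,0],[0,-34,20,0],[0,-34,20,0],[0,-34,20,0],[0,-32,19,0],[0,-19,11.4,0],[0,-10.4,7,0]]' -1 70
python3 -m pendant '[[0,0,0,1.6],[0,0,0,1.7],[40,0,0,0],[40,0,0,0],[25,0,0,0],[15,0,0,0],[6,0,0,0],[0,0,0,0],[0,0,0,0]]' -1 70
python3 -c "
from h import *
save('scene','s6');crop('s6',215,120,315,215,7,'g1')"; python3 st.py 536.7 -225.2 50.3
```

```text
clock: 15.0
position: [0.5356, -0.2269, 0.1979]
tool_rot: [-2.895, 1.569, 2.904]
force: [-0.3, 0.6, -2.3]
grip_width: 0.0233
clock: 16.12
position: [0.537, -0.2252, 0.0738]
tool_rot: [0.129, 1.57, -0.411]
force: [0.8, -0.0, -1.9]
grip_width: 0.0234
t 16.175 pos [ 536.9 -225.3   73.7] tooly yaw 59.04 tilt deg [ 0.06 -0.03] F [ 0.37  0.18 -2.19] M [-0.01 -0.   -0.04] w 23.3 q7 [ 0.69  0.72 -0.57  1.81  0.54  0.77  0.86]
shift tool [23.4 -0.1 -0.2]
```

View pics/g1.png

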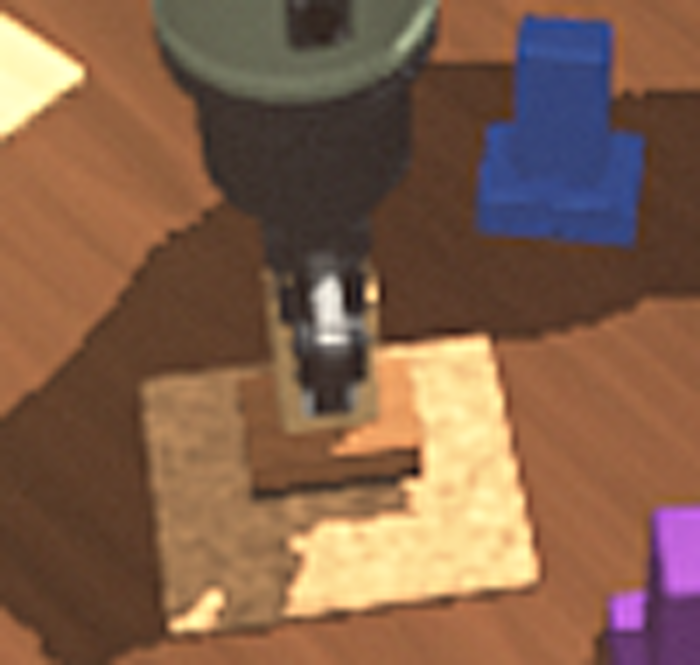

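```bash
python3 -m pendant '[[8,0,0,0],[7,0,0,0],[4,0,0,0],[2,0,0,0],[1,0,0,0],[0.5,0,0,0],[0.5,0,0,0],[0,0,0,0]]' -1 70; python3 st.py
```

```text
clock: 17.18
position: [0.5367, -0.2252, 0.0503]
tool_rot: [-0.09, 1.57, -0.63]
force: [-0.6, 0.1, 4.5]
grip_width: 0.0233
t 17.175 pos [ 536.7 -225.2   50.3] tooly yaw 59.05 tilt deg [ 0.02 -0.02] F [-0.63  0.07  4.5 ] M [0.14 0.46 0.01] w 23.3 q7 [ 0.68  0.76 -0.55  1.82  0.57  0.73  0.84]
```

The stamp is in contact, so I release it and withdraw.

```bash
python3 -m pendant '[[-0.2,0,0,0],[0,0,0,0],[0,0,0,0],[0,0,0,0],[0,0,0,0],[0,0,0,0],[0,0,0,0],[0,0,0,0]]' 1 20; python3 st.py; python3 -m pendant '[[-5,0,0,0],[-20,0,0,0],[-30,0,0,0],[-40,0,0,0],[-40,0,0,0],[-40,0,0,0],[-25,0,0,0],[0,0,0,0]]' 1; python3 -m pendant '[[0,0,-30,0],[0,0,-50,0],[0,0,-50,0],[0,0,-40,0],[0,0,0,0],[0,0,0,0]]' 1; python3 st.py; python3 -c "
from h import *
save('scene','s7');crop('s7',225,155,305,215,10,'h1');save('top','t7')"
```

```text
clock: 18.18
position: [0.5365, -0.2251, 0.0501]
tool_rot: [-2.954, 1.571, 2.789]
force: [-0.2, 0.6, 0.2]
grip_width: 0.0855
t 18.175 pos [ 536.5 -225.1   50.1] tooly yaw 59.05 tilt deg [-0.  0.] F [-0.19  0.58  0.23] M [0.05 0.02 0.  ] w 85.5 q7 [ 0.68  0.76 -0.55  1.82  0.57  0.73  0.84]
clock: 19.18
position: [0.5372, -0.2251, 0.2532]
tool_rot: [0.115, 1.567, -0.426]
force: [-0.6, 0.5, -0.1]
grip_width: 0.0858
clock: 19.92
position: [0.3911, -0.1379, 0.2504]
tool_rot: [-0.095, 1.57, -0.635]
force: [0.4, -0.1, -0.1]
grip_width: 0.0855
t 19.925 pos [ 391.1 -137.9  250.4] tooly yaw 59.05 tilt deg [ 0.03 -0.02] F [ 0.45 -0.07 -0.1 ] M [ 0.01 -0.08  0.05] w 85.5 q7 [ 0.89  0.23 -0.8   2.06  0.2   0.93  1.01]
```

View pics/s7.png

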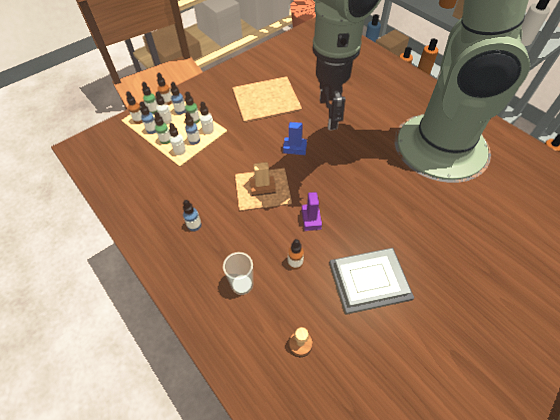

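View pics/h1.png

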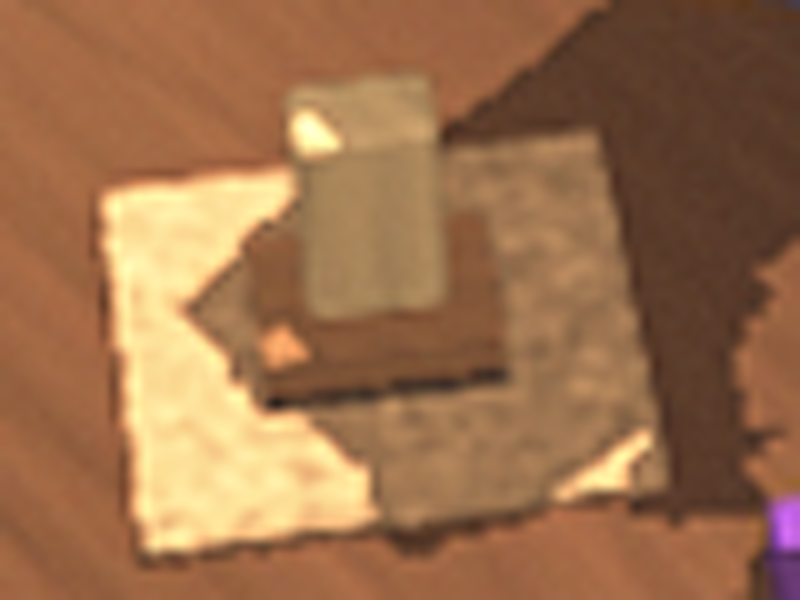

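View pics/t7.png

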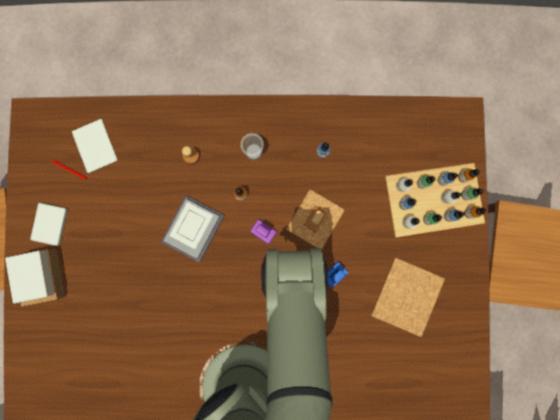

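```bash
python3 - <<'E'
from fit import *
f=load('s7')
fitrect(f,unc([(285,92),(435,75),(440,148),(303,156)],225,155,10),.110,.04,.024,0)
fitrect(f,unc([(270,405),(508,380)],225,155,10),.008,.07,.046,0)
a=load('scene0')['img'].astype(int);b=f['img'].astype(int)
for n,x,y in [('amber',296,255),('blue',191,215),('glass',239,273),('round',301,341)]:
    print(n,abs(a-b)[y-22:y+22,x-20:x+20].mean().round(2))
from workcell import job_done
print(job_done())
E
python3 st.py
```

```text
[ 537.8 -220.9] yaw 147.5 rms px 0.55
[ 546.9 -206.7] yaw 1.0 rms px 2.64
amber 1.45
blue 1.36
glass 1.22
round 1.24
the job is handed in; nothing more can be done
None
the job is handed in; nothing more can be done
```

I stamped the card once and put the stamp back on the cork rest, then handed the job in at about 20 s of the 64 s allowed.

- **Stamping:** Just before the press, the foot was centred in the frame to about 0.5 mm and 0.2°, as measured in the scene camera. I pressed to about 7.1 mm of the 8 mm travel, at about 14 N including the stamp's weight. It stayed there for about 0.5–0.6 s, and then I lifted it straight up. No printed mark is visible on the card in the pictures, so I judged the press by position and force alone.
- **Returning:** The stamp stands upright on the rest. It was set down with about 7 N and released with the tool at (536.5, -225.1) mm. The rest's measured centre is (536.7, -225).
- **Surroundings:** Around both bottles, the glass and the round stamp, the pictures before and after match to within small brightness differences. The gripper was clear of everything when I handed in.

**Checks that disagreed:**
- A camera fit on the handle's top put the stamp at (537.8, -220.9) mm with yaw 147.5°, about 4 mm off the middle of the rest. The tool readings put it within about 0.5 mm. I trusted the tool readings because the handle top was in mixed shadow.
- A second fit, using only two foot corners, did not converge properly (2.6 px error), so I ignored it.

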